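# Vent the cupping machine and open its trap jar

## Task

The square glass trap jar of the cupping machine is still under vacuum: first press the machine's vent button fully down and let it come back up. Then, with the stand's square pocket bracing the jar, unscrew the tight lid anticlockwise, stop turning as soon as the thread lets go, and lift the lid straight up off the jar. Finish while still holding the lid in the gripper, level and still, about 2 cm above the jar's mouth, with the jar left seated in its stand and the loose cups undisturbed.

Things in the scene. Friction and masses are not known exactly. Their poses are not given: they have to be found in the camera images.
- machine: white round-cornered vacuum cupping machine, fixed on the work surface, 250 mm across, its round shell 66 mm high, raised sloping knob console to about 105 mm high on its +x half; origin: centre of its underside, z up, front with the button at -x. The small chrome knobs, gauge and rocker on the console are only for show.
- vent_top (a point): centre of the top face of the vent button: the single upright flat-topped push button, steel, 32 mm across, in a low housing on the front deck of the machine (60 mm from the machine's centre, towards its -x). Pressed straight down from above; 6 mm travel, 5 N when fully down, springs back.
- vent (a joint): vent button travel in m: 0 up, 0.006 fully down
- stand: heavy fixed jar stand, 104 mm square, with a square pocket (71 mm inside, walls to 32 mm high, floor 10 mm high) that the jar's square foot stands in, so the jar cannot turn more than about 0.05 rad; origin: centre of its underside
- jar: loose square glass jar, 68 mm square and 62 mm high, with a round neck 43 mm across to 92 mm high, 0.36 to 0.59 kg, standing in the stand's pocket; origin: centre of its underside, z up. A steel hose nipple points out of its +y face.
- jar_mouth (a point): centre of the jar's mouth, 92 mm above its underside; axes as the jar's. Thread: turned anticlockwise the lid rises about 1 mm until it lets go; from there on it lifts freely until the rib is at 1.85 rad, where the next thread blocks. Clockwise it only tightens against a stop.
- jar_nipple (a point): outer end of the steel hose nipple, 9 mm thick, 45 mm above the jar's underside, on the jar's +y side and 55 mm from its axis
- lid_center (a point): centre, half-way up (17 mm over its rim, 17 mm below its flat top), of the round black screw lid, 62 mm across, 34 mm high, 0.06 to 0.13 kg; top 12 mm solid, below a hollow skirt over the neck. Tight: up to 0.7 N m to turn, so grip firmly (60 N or more). x axis along the rib, z up.
- lid_rib (a point): outer end, level with the lid's flat top, of the raised straight light-metal rib on the lid, 26 mm from the lid's axis along its x. Angles of the rib are anticlockwise from the jar's +x, seen from above: it starts at 0.20 to 0.66 rad; the thread lets go at 1.45 rad (the seal then pushes the lid up, by up to 3 mm if it is not held down), just before the rib points at the nipple (1.57 rad).
- lid_rim (a point): centre of the lid's lower rim plane, 17 mm below lid_center; seated it lies about 20 mm below the jar's mouth, so the lid must rise over 20 mm to be clear
- cup_big: clear silicone waisted cup, 60 mm across, 47 mm high, loose bystander standing near the jar stand; origin: centre of its underside
- cup_small: clear silicone waisted cup, 45 mm across, 35 mm high, loose bystander standing near the jar stand; origin: centre of its underside
- cup_glass: glass bell cup with a thin stem, 42 mm across, 63 mm high, loose bystander standing near the jar stand; origin: centre of its underside
Things that resemble listed ones, but are neither listed nor needed, are in the scene too. Leave any turquoise or yellow look-alike of the stand alone.

How it is judged:
On the way, in this order (a step that is already met when the one before it is completed fails the run):
1. the vent button is pressed fully down (value of joint vent above 0.005 m), for 0.1 s.
2. the vent button is let go and is up again (value of joint vent below 0.0015 m), for 0.1 s.
3. the lid's thread has let go: its rib has been turned round to the hose nipple (x of lid_rib in the frame of jar below 0.006 m and y of lid_rib in the frame of jar above 0.008 m), for 0.1 s.
4. the lid is lifted clear of the jar's mouth by the gripper (z of lid_rim in the frame of jar_mouth above 0.002 m and horizontal distance between lid_rim and jar_mouth below 0.025 m and contact force between the fingers and lid above 1 N), for 0.1 s.
At the end, for the whole second after the job is handed in: Gripper holds the lid (over 2 N), touching nothing else: rim 4-45 mm above the jar's mouth, within 18 mm of its axis, level within 0.17 rad, still, rib within 0.45 rad of the nipple's direction; button up; jar upright and seated in its pocket; cups within 25 mm of their starts (contact force between the fingers and lid above 2 N and contact force between lid and jar below 0.1 N and contact force between lid and machine below 0.1 N and contact force between lid and stand below 0.1 N and z of lid_rim in the frame of jar_mouth between 0.004 and 0.045 m and horizontal distance between lid_rim and jar_mouth below 0.018 m and angle between lid_rim's own z axis and vertical below 0.17 rad and linear speed of lid below 0.02 m/s and y of lid_rib in the frame of jar above 0.008 m and angle between the x axis of lid_rib and the y axis of jar, either way round below 0.45 rad and value of joint vent below 0.0015 m and angle between jar's own z axis and vertical below 0.12 rad and z of jar in the frame of stand below 0.016 m and horizontal distance between jar and stand below 0.008 m and distance of each of cup_big, cup_small, cup_glass from where it was at the start of the episode below 0.025 m); the arm keeps its last pose, push and grip.
It fails at once if the jar is pulled out of its pocket or tipped (z of jar in the frame of stand above 0.022 m or angle between jar's own z axis and vertical above 0.25 rad).
It fails at once if a loose cup is knocked over or pushed away (distance of any of cup_big, cup_small, cup_glass from where it was at the start of the episode above 0.04 m or angle between any of cup_big, cup_small, cup_glass's own z axis and vertical above 0.6 rad).
It also fails if it takes over 48 s, if anything falls off the work surface, if the arm or the gripper's body presses on something with over 40 N, if the wrist force passes 120 N, or if a joint passes its speed limit or range.

## Robot

A 7-joint arm with a two-finger parallel gripper is mounted at the origin on the work surface. World frame = base frame: x ahead of the robot, y to its left, z up, the work surface at z = 0. Lengths are in m, angles in rad, forces in N, time in s.
With the tool pointing down it reaches from about 0.425 to 0.875 m from the base axis. Payload 4.7 kg.
Tool frame: the origin (TCP) lies on the centre line of the jaws, within the pads' length; the fingertips stand ahead of it and the grasp point (between the pads) lies 2 mm behind it (nose_length is the z of the fingertips in the tool frame, in m); z points along the fingers, y is the line along which they close (so a half turn about z gives the same grasp; the last joint's range is limited). The gripper opens to 87 mm and grips with 3 to 60 N. Pads are 19 mm wide; open, the fingers measure 117 mm over their backs; the gripper's body (75 mm by 190 mm) begins 51 mm behind the grasp point.
Start: joints at [-1.253, 0.321, -0.07, 1.45, 0.023, 1.371, -0.057], TCP at [0.194, 0.62, 0.24] pointing down, gripper open.
Joint ranges: [-2.86, 2.86], [-0.3, 2.09], [-1.38, 1.24], [0.06, 2.45], [-1.56, 4.7], [0.09, 2.05], [-2.69, 2.69]. Speed limits (rad/s): [2.57, 2.57, 3.14, 3.14, 3.14, 3.14, 3.14].

## Interface

Orientations are given as a rotation vector (axis times angle).
In Python, from bench import * gives the robot as it stands.
- The arm moves only by the tool send_rows, never from a script. Its arguments are lists of equal length, an entry for each row: "xyz": the shift along the tool's x, y, z in mm, a list of three; "dr": the turn, a rotation vector about the tool's x, y, z in rad, a list of three. A call has exactly 10 rows; each row is the pose to reach, as a shift and turn from the pose commanded when the call began, along the tool's axes at that moment; what a row does not reach only later rows make up. A row lasts 1/12 s, in which the tool goes at most 41.7 mm and 7.16 degrees, less where a joint would pass 70% of its speed; a pose out of reach is approached as far as the arm can. A call with a gripper value outside its range is refused whole. "jaw" is the finger opening in mm, from 0 to 87, set as the call begins (left out, the last holds). The fingers move at their own pace and stop on an object; "grip_force" is the grip in N (left out, the last holds). Time passes only in rows, so rows that repeat a pose let the fingers close, or fill a call up. It gives the time, the measured TCP pose, the force, the opening and the grip force at its end, in the units of the state.
- get_state(): the state, without advancing time (a new reading comes with each control period).
- get_image(name): name is "side" or "top" or "wrist"; returns the picture (480x640x3 uint8, red, green, blue); there is no depth.
- calibration(name): a dict with "vfov" (degrees; the focal length in pixels is half the picture's height over the tangent of half this angle, whatever the lens; pixels are square), "cx", "cy" (the principal point, pixels), "rvec" (rotation vector, rad) and "tvec" (3), from world to camera coordinates, as OpenCV has them; the wrist camera has in their place "hand_eye" (4x4, takes a point from camera to tool coordinates, whose origin is the TCP and whose axes are the flange's). Camera axes: x right, y down, z forward; pixel columns grow to the right and rows downward; lengths in m; the calibration is good to about 2 mm. The wrist camera is an equidistant fisheye: a pixel r from the principal point sees the ray r / f radians off the axis. A picture is of the moment at which its call begins: read the wrist's pose just before it. calibration takes no time and is no camera call.
- close_job(): hands the job in; it is judged then, once.
The state is a dict: "time": time; "joint_positions": joint angles; "qd": joint speeds; "joint_torque": joint torques, N m; "position": TCP position; "tool_rot": TCP orientation; "ft_force": force on the tool from outside, world axes, zero at the start; "torque": the same for the moment, N m; "grip_width": opening from 0.0 (shut) to 1.0 (fully open); "grip_force": force on a finger pad.
Only numpy, scipy, OpenCV 4.12 (cv2) and the standard library are available. Lean on these libraries where they do the work, as an engineer would, in place of code of your own. Each camera call takes 0.05 s, during which the arm holds its last target. There are 200 camera calls.

## Working session

There is one attempt and no reset: what is moved stays moved. The work goes in short steps, Python scripts to look and compute and a tool call to move; the robot and the scene stay as the last step left them, time stands still between calls to the robot, and variables do not carry over. Pictures are saved under pics/ and viewed, at most 10 in all, crops included, and the job is handed in when it is done.

Besides the shell and the picture viewer there is one more tool, called after "Call:" as a command line: name --argument value ..., lists and objects as JSON in quotes. send_rows: Moves the arm, as the interface text tells. Its arguments: {"type":"object","properties":{"xyz":{"type":"array"},"dr":{"type":"array"},"jaw":{"type":"number"},"grip_force":{"type":"number"}},"required":["xyz","dr"]}

```bash
mkdir -p pics; cat > h.py <<'E'
from bench import *
import numpy as np, cv2
from scipy.spatial.transform import Rotation as R
def K(c): 
    f=240/np.tan(np.radians(c['vfov'])/2); return f
def ray(name,uv,st=None):
    c=calibration(name); f=K(c); u,v=uv[0]-c['cx'],uv[1]-c['cy']
    if name=='wrist':
        r=np.hypot(u,v); t=r/f; d=np.array([np.sin(t)*u/max(r,1e-9),np.sin(t)*v/max(r,1e-9),np.cos(t)])
        H=np.array(c['hand_eye']); st=st or get_state(); T=R.from_rotvec(st['tool_rot'])
        return T.apply(H[:3,3])+np.array(st['position']), T.apply(H[:3,:3]@d)
    Rm=R.from_rotvec(np.ravel(c['rvec'])); 
    return Rm.inv().apply(-np.ravel(c['tvec'])), Rm.inv().apply(np.array([u/f,v/f,1]))
def onz(name,uv,z,st=None):
    o,d=ray(name,uv,st); return o+d*(z-o[2])/d[2]
def snap(name,fn):
    im=get_image(name); cv2.imwrite('pics/'+fn,im[...,::-1]); return im
E
python3 - <<'E'
from h import *
s=get_state(); print(s)
snap('top','t0.png'); snap('side','s0.png'); snap('wrist','w0.png')
for n in('top','side','wrist'): print(n,calibration(n))
E
```

```text
{'time': 0.0, 'joint_positions': array([-1.25288511,  0.32183228, -0.0701066 ,  1.45168383,  0.02260175,
        1.37076523, -0.05690308]), 'qd': array([ 1.29656292e-04, -9.68566698e-05,  1.01162795e-03,  1.59109564e-04,
        4.94807813e-05,  1.97537381e-03,  8.00258894e-05]), 'joint_torque': array([ 3.58279021e-04, -4.91298687e+01, -4.03822605e-01, -3.12518513e+01,
       -6.39984920e-02,  4.37914033e-02,  1.79502413e-04]), 'position': array([0.19433253, 0.61972967, 0.23845118]), 'tool_rot': array([-4.75286598e-01, -3.10523161e+00,  2.97023055e-03]), 'ft_force': array([-0.00183823, -0.15877844,  0.23046893]), 'torque': array([-0.0041978 ,  0.00666649,  0.00252039]), 'grip_force': 0.0, 'grip_width': 1.000755687858437}
top {'vfov': 46.75613640135071, 'cx': 314.9986814013291, 'cy': 234.6651675908433, 'rvec': array([ 2.13925742, -2.16564069,  0.09501005]), 'tvec': array([-0.02101578,  0.56525988,  1.35318048])}
side {'vfov': 56.41612119299009, 'cx': 317.181096924509, 'cy': 237.497197015895, 'rvec': array([ 2.38431081, -0.1560644 ,  0.0547857 ]), 'tvec': array([-0.57129639,  0.10751649,  0.9323235 ])}
wrist {'vfov': 65.70646984690485, 'cx': 316.3275094257886, 'cy': 239.8635534116716, 'hand_eye': array([[ 9.95421080e-04, -9.57440133e-01, -2.88630214e-01,
         7.86405885e-02],
       [ 9.99999402e-01,  8.22571630e-04,  7.20151200e-04,
         1.10679011e-03],
       [-4.52082635e-04, -2.88630758e-01,  9.57440380e-01,
        -1.45821002e-01],
       [ 0.00000000e+00,  0.00000000e+00,  0.00000000e+00,
         1.00000000e+00]])}
```

View pics/t0.png

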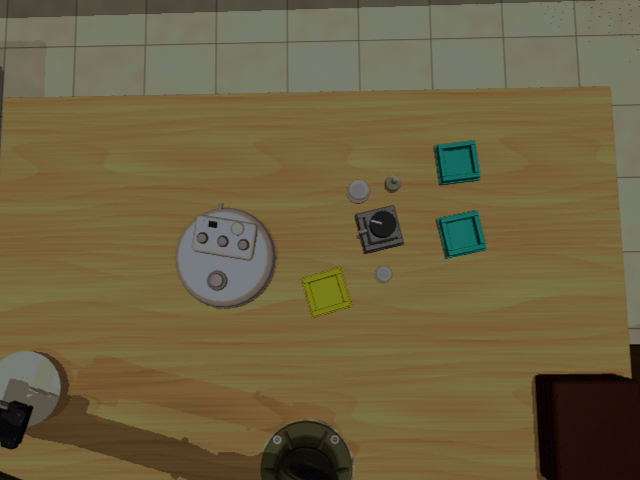

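View pics/s0.png

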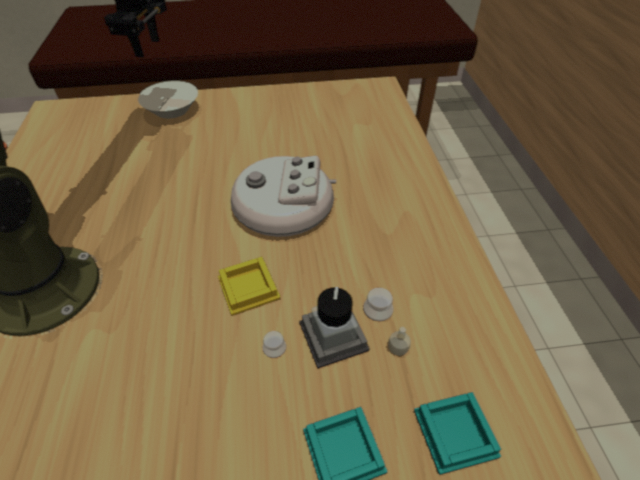

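The top view shows the machine at (225,257). The vent button candidates are the single button on the front deck at (217,281) and the show knobs at (202,238), (222,241) and (243,245). I choose (217,281). The dark lid in the grey stand is at (383,225), with the nipple to the left at (361,232). The turquoise and yellow stands are look-alikes. The side view agrees: button (256,178), lid (335,300).

```bash
python3 - <<'E'
from h import *
t=cv2.imread('pics/t0.png'); s=cv2.imread('pics/s0.png')
def cr(im,x,y,w,h,W=400,H=300): return cv2.resize(im[y:y+h,x:x+w],(W,H),interpolation=cv2.INTER_CUBIC)
cv2.imwrite('pics/c0.png',np.vstack([np.hstack([cr(t,185,250,64,48),cr(t,345,195,80,60)]),np.hstack([cr(s,230,155,80,60),cr(s,285,280,112,84)])]))
def tri(a,b):
    A=[ray('top',a),ray('side',b)]
    M=np.zeros((3,3));v=np.zeros(3)
    for o,d in A:
        d=d/np.linalg.norm(d);P=np.eye(3)-np.outer(d,d);M+=P;v+=P@o
    return np.linalg.solve(M,v)
print('button',tri((217,281),(256,178)))
for n,uv,z in [('button',(217,280),.08),('lidtop',(383,224),.136),('stand',(379,229),.032),('big',(358,190),.047),('glass',(393,183),.05),('small',(384,274),.035),('mach',(225,257),.06)]: print(n,onz('top',uv,z))
E
```

```text
button [0.45451911 0.20762486 0.07737936]
button [0.45346839 0.20679252 0.08      ]
lidtop [ 0.5757479  -0.18723027  0.136     ]
stand [ 0.57690494 -0.18741543  0.032     ]
big [ 0.67335251 -0.13632713  0.047     ]
glass [ 0.68902429 -0.22306328  0.05      ]
small [ 0.46486279 -0.19675995  0.035     ]
mach [0.50988064 0.19169651 0.06      ]
```

View pics/c0.png

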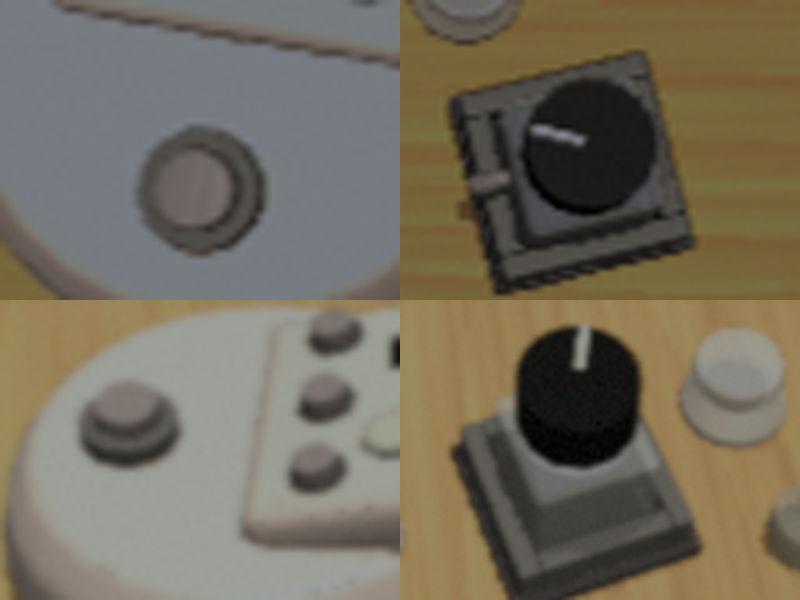

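```bash
cat >> h.py <<'E'
def go(p,yaw=None,n=1):
    """tool-frame shift (mm) and turn to reach world p with tool x axis at yaw, pointing down"""
    s=get_state(); T=R.from_rotvec(s['tool_rot'])
    m=T.as_matrix(); y0=np.arctan2(m[1,0],m[0,0]); yaw=y0 if yaw is None else yaw
    c,sn=np.cos(yaw),np.sin(yaw); D=R.from_matrix(np.array([[c,sn,0],[sn,-c,0],[0,0,-1]]))
    print('yaw0',y0.round(3),'shift',(T.inv().apply(np.array(p)-s['position'])*1000).round(1),'dr',(T.inv()*D).as_rotvec().round(3),'t',s['time'])
E
python3 - <<'E'
from h import *
import bench
print([k for k in dir(bench) if not k.startswith('__')], getattr(bench,'nose_length',None))
s=get_state();print(R.from_rotvec(s['tool_rot']).as_matrix().round(3))
go((.4545,.207,.13)); go((.4545,.207,.13),0.0)
# rib angle vs jar from top view
P=lambda x,y:onz('top',(345+x/5,195+y/5),.136)
d=P(135,129)-P(183,141); print('rib yaw',np.arctan2(d[1],d[0]))
Q=lambda x,y:onz('top',(345+x/5,195+y/5),.032)
for a,b in [((50,97),(243,52)),((95,290),(293,240)),((243,52),(293,240)),((50,97),(95,290))]:
    d=Q(*a)-Q(*b); print('edge',np.degrees(np.arctan2(d[1],d[0])))
E
```

```text
['MotionError', 'calibration', 'close_job', 'get_image', 'get_state', 'nose_length'] 0.017
[[-0.954  0.299 -0.   ]
 [ 0.299  0.954 -0.001]
 [-0.    -0.001 -1.   ]]
yaw0 2.838 shift [-371.7 -316.   109.2] dr [-0.001  0.    -0.   ] t 0.15
yaw0 2.838 shift [-371.7 -316.   109.2] dr [-0.000e+00  2.000e-03  2.838e+00] t 0.15
rib yaw 1.3084039154257914
edge 102.42910526051725
edge 103.47081208325478
edge 13.190489579352056
edge 11.90370643982101
```

Call:
send_rows --xyz '[[-31,-26,0],[-62,-52,0],[-93,-79,10],[-124,-105,20],[-155,-131,30],[-186,-158,40],[-217,-184,50],[-248,-210,60],[-279,-237,70],[-310,-263,80]]' --dr '[[0,0,0],[0,0,0],[0,0,0],[0,0,0],[0,0,0],[0,0,0],[0,0,0],[0,0,0],[0,0,0],[0,0,0]]' --jaw 0 --grip_force 20

```text
time: 0.98
position: [0.4111, 0.2762, 0.1596]
tool_rot: [0.475, 3.105, 0.001]
ft_force: [1.4, -0.0, 0.6]
grip_width: 0.326
grip_force: 0.0
```

```bash
python3 - <<'E'
from h import *
s=get_state(); im=snap('wrist','w1.png'); print(s['position'],s['qd'].round(2)); 
c=calibration('wrist')
H=np.array(c['hand_eye']);f=K(c)
def proj(p):
    q=R.from_rotvec(s['tool_rot']).inv().apply(np.array(p)-s['position']); q=H[:3,:3].T@(q-H[:3,3])
    t=np.arctan2(np.hypot(q[0],q[1]),q[2]);r=np.hypot(q[0],q[1]);return c['cx']+f*t*q[0]/r,c['cy']+f*t*q[1]/r
print(proj((.4545,.2076,.0775)))
go((.4545,.207,.13))
E
```

```text
[0.41105922 0.27623717 0.15959891] [ 0.52  0.04  0.46  0.21 -0.03 -0.26  0.99]
(np.float64(241.68237211522518), np.float64(335.1843373255313))
yaw0 2.827 shift [-55.5 -44.6  28.1] dr [-0.006  0.003 -0.   ] t 1.0333
```

View pics/w1.png

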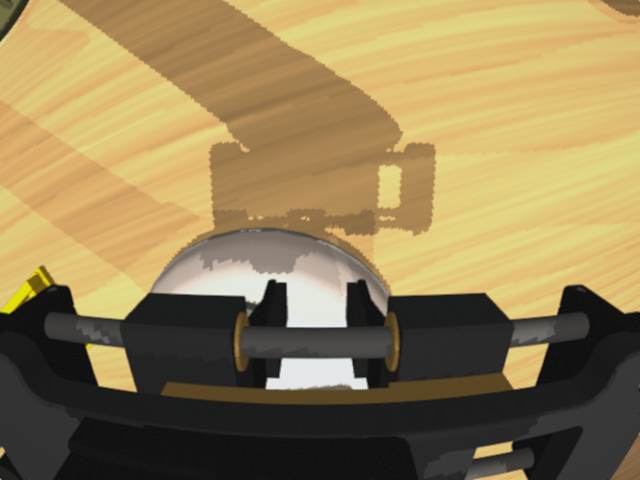

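The wrist view is mostly blocked by the gripper. The button lies below the fingers at about (242,335), as projected.

Call:
send_rows --xyz '[[-25,-21,5],[-50,-42,15],[-62,-53,29],[-62,-53,40],[-62,-53,52],[-62,-53,60],[-62,-53,64],[-62,-53,66],[-62,-53,68],[-62,-53,69]]' --dr '[[0,0,0],[0,0,0],[0,0,0],[0,0,0],[0,0,0],[0,0,0],[0,0,0],[0,0,0],[0,0,0],[0,0,0]]'

```text
time: 1.87
position: [0.4538, 0.2092, 0.0984]
tool_rot: [-0.474, -3.103, 0.0]
ft_force: [-20.8, -13.2, 60.6]
grip_width: 0.007
grip_force: 30.2
```

Call:
send_rows --xyz '[[0,0,-4],[0,0,-5],[0,0,-6],[0,0,-6],[0,0,-6],[0,0,-6],[0,0,-6],[0,0,-6],[0,0,-6],[0,0,-6]]' --dr '[[0,0,0],[0,0,0],[0,0,0],[0,0,0],[0,0,0],[0,0,0],[0,0,0],[0,0,0],[0,0,0],[0,0,0]]'

```text
time: 2.7
position: [0.4541, 0.2097, 0.0992]
tool_rot: [0.474, 3.105, 0.0]
ft_force: [-4.3, -3.9, 15.1]
grip_width: 0.006
grip_force: 7.6
```

```bash
python3 - <<'E'
from h import *
s=get_state();print(s['position'],s['ft_force'],s['torque'])
a=snap('side','s1.png'); t=snap('top','t1.png')
c=lambda im,x,y:cv2.resize(im[y:y+90,x:x+120],(400,300),interpolation=cv2.INTER_CUBIC)
cv2.imwrite('pics/c1.png',np.hstack([c(a,200,130),c(t,165,230)])[...,::-1])
E
```

```text
[0.45406853 0.20967719 0.09921569] [-4.26209544 -3.8866994  15.10056046] [-0.99522366  0.89788939 -0.02945854]
```

View pics/c1.png

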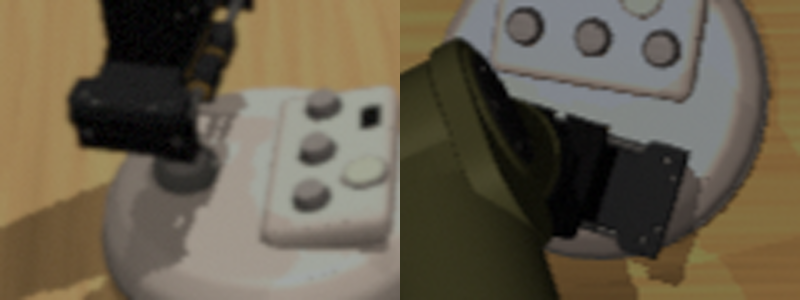

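The crops show the closed fingers standing on the round button housing (side crop at about (185,165)), clear of the console. I'll ease up and check for a spring force to confirm that it's the button.

Call:
send_rows --xyz '[[0,0,-2],[0,0,-4],[0,0,-4],[0,0,-4],[0,0,-4],[0,0,-4],[0,0,-4],[0,0,-4],[0,0,-4],[0,0,-4]]' --dr '[[0,0,0],[0,0,0],[0,0,0],[0,0,0],[0,0,0],[0,0,0],[0,0,0],[0,0,0],[0,0,0],[0,0,0]]'

```text
time: 3.63
position: [0.4541, 0.2096, 0.1012]
tool_rot: [0.475, 3.105, 0.002]
ft_force: [0.8, 0.3, 3.1]
grip_width: 0.005
grip_force: 1.9
```

Call:
send_rows --xyz '[[0,0,-2],[0,0,-2],[0,0,-2],[0,0,-2],[0,0,-2],[0,0,-2],[0,0,-2],[0,0,-2],[0,0,-2],[0,0,-2]]' --dr '[[0,0,0],[0,0,0],[0,0,0],[0,0,0],[0,0,0],[0,0,0],[0,0,0],[0,0,0],[0,0,0],[0,0,0]]'

```text
time: 4.47
position: [0.4538, 0.2092, 0.103]
tool_rot: [-0.475, -3.105, -0.0]
ft_force: [0.1, 2.8, 3.5]
grip_width: 0.003
grip_force: 1.4
```

Call:
send_rows --xyz '[[0,0,-5],[0,0,-10],[0,0,-15],[0,0,-20],[0,0,-20],[0,0,-20],[0,0,-20],[0,0,-20],[0,0,-20],[0,0,-20]]' --dr '[[0,0,0],[0,0,0],[0,0,0],[0,0,0],[0,0,0],[0,0,0],[0,0,0],[0,0,0],[0,0,0],[0,0,0]]'

```text
time: 5.3
position: [0.4537, 0.2089, 0.1228]
tool_rot: [-0.475, -3.105, 0.0]
ft_force: [-0.0, -0.0, -0.3]
grip_width: 0.003
grip_force: 0.0
```

The spring force confirms that the button was fully pressed and has been released. Next I look at the lid from close by.

```bash
python3 - <<'E'
from h import *
print(get_state()['joint_positions'].round(2))
print('lid',onz('top',(383,224),.116))
go((.655,-.215,.23))
E
```

```text
[-0.75  0.09  0.27  1.97 -0.03  1.08  0.81]
lid [ 0.57835597 -0.18923396  0.116     ]
yaw0 2.838 shift [-318.8 -344.4 -107.2] dr [-0. -0.  0.] t 5.3
```

```bash
python3 - <<'E'
from h import *
go((.604,-.265,.24),1.9)
E
```

```text
yaw0 2.838 shift [-285.1 -407.3 -117.1] dr [-0.    -0.     0.938] t 5.3
```

Call:
send_rows --xyz '[[0,0,-40],[-20,-28,-75],[-42,-60,-100],[-65,-92,-117],[-87,-124,-117],[-109,-156,-117],[-131,-188,-117],[-153,-219,-117],[-175,-250,-117],[-197,-281,-117]]' --dr '[[0,0,0],[0,0,0.1],[0,0,0.2],[0,0,0.3],[0,0,0.4],[0,0,0.5],[0,0,0.6],[0,0,0.7],[0,0,0.8],[0,0,0.9]]' --jaw 87

```text
time: 6.13
position: [0.558, -0.12, 0.2402]
tool_rot: [1.785, 2.585, 0.001]
ft_force: [0.5, 0.2, -1.4]
grip_width: 0.681
grip_force: 0.0
```

```bash
python3 - <<'E'
from h import *
s=get_state(); print(s['joint_positions'].round(2), s['position']);go((.604,-.265,.24),1.9)
E
```

```text
[-0.39  0.17  0.63  1.67 -0.1   1.33  0.61] [ 0.55801584 -0.12004414  0.24022067]
yaw0 1.933 shift [-151.8   -8.3    0.2] dr [0.001 0.    0.033] t 6.1333
```

Call:
send_rows --xyz '[[-30,-2,0],[-60,-4,0],[-90,-6,0],[-120,-8,0],[-145,-8,0],[-145,-8,0],[-145,-8,0],[-145,-8,0],[-145,-8,0],[-145,-8,0]]' --dr '[[0,0,0.02],[0,0,0.03],[0,0,0.03],[0,0,0.03],[0,0,0.03],[0,0,0.03],[0,0,0.03],[0,0,0.03],[0,0,0.03],[0,0,0.03]]'

```text
time: 6.97
position: [0.6027, -0.2544, 0.2402]
tool_rot: [-1.814, -2.564, -0.002]
ft_force: [0.4, -0.5, 0.2]
grip_width: 1.003
grip_force: 0.0
```

```bash
python3 - <<'E'
from h import *
s=get_state(); im=snap('wrist','w2.png'); print(s['joint_positions'].round(2), s['position'],s['tool_rot'],s['time'])
E
```

```text
[-0.16  0.38  0.69  1.46 -0.24  1.39  0.88] [ 0.60267219 -0.25436458  0.24015556] [-1.81414585e+00 -2.56441837e+00 -1.91857082e-03] 6.9667
```

View pics/w2.png

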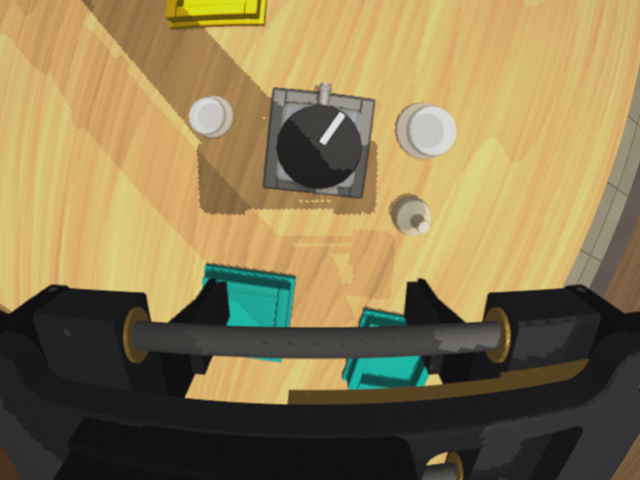

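The wrist view shows the lid at (320,147) in the grey stand, with the nipple up at (325,90). The rib runs from (323,143) to (343,115), about 0.55 rad short of the nipple. The cups at (210,117), (427,131) and (411,215) are clear of the stand.

```bash
python3 - <<'E'
from h import *
im=cv2.imread('pics/w2.png').astype(int); s=get_state()
sub=im[95:200,265:380]; m=(sub.max(2)<75)
n,l,st,ce=cv2.connectedComponentsWithStats(m.astype(np.uint8)); i=1+np.argmax(st[1:,4]); print(st[i],ce[i]+[265,95])
ys,xs=np.where(l==i); xs=xs+265; ys=ys+95
# rim/top circle via ray: all silhouette pixels onto z=.116 ; far side extremes define top face
C=cv2.findContours(((l==i)*255).astype(np.uint8),0,1)[0][0][:,0]+[265,95]
C=C[cv2.pointPolygonTest is not None and slice(None)]
P=np.array([onz('wrist',c,.116,s)[:2] for c in C])
up=C[:,1]<145; A=np.c_[2*P[up],np.ones(up.sum())]; 
for _ in range(3):
    sol=np.linalg.lstsq(A,(P[up]**2).sum(1),rcond=None)[0]; r=np.sqrt(sol[2]+sol[0]**2+sol[1]**2)
print('circle top half',sol[:2],r)
rb=(im[105:155,310:355].min(2)>150); y,x=np.where(rb); print(len(x))
Q=np.array([onz('wrist',(a+310,b+105),.118,s)[:2] for a,b in zip(x,y)])
q=Q.mean(0);v=np.linalg.svd(Q-q)[2][0]; 
if v@(q-sol[:2])<0:v=-v
print('rib mean',q,'dir',np.arctan2(v[1],v[0]),'radial',np.arctan2(*(q-sol[:2])[::-1]), 'len',np.ptp((Q-q)@v), (Q-sol[:2])@v.T@np.ones(1) if 0 else [((Q-sol[:2])@v).min(),((Q-sol[:2])@v).max()])
nb=[onz('wrist',c,.055,s)[:2] for c in [(325,84),(325,103)]]; print('nipple tip',nb, 'ang', np.arctan2(*(nb[0]-sol[:2])[::-1]))
k=[onz('wrist',c,.032,s)[:2] for c in [(274,89),(375,98),(362,197),(264,187)]]
print('stand ctr',np.mean(k,0)); d=k[0]-k[3];print(np.arctan2(d[1],d[0])); d=k[1]-k[2];print(np.arctan2(d[1],d[0]));d=k[1]-k[0];print(np.arctan2(d[1],d[0])+np.pi/2)
E
```

```text
[  11    9   86   89 5209] [317.42138606 148.3835669 ]
circle top half [ 0.57825781 -0.18046527] 0.021467294990803885
281
rib mean [ 0.58848819 -0.17089342] dir 1.1406197056235234 radial 0.7521548803999086 len 0.03209163381343855 [np.float64(-0.0020212927295459736), np.float64(0.030070341083892577)]
nipple tip [array([ 0.57053792, -0.13618483]), array([ 0.5762606 , -0.15231549])] ang 1.7434022853238096
stand ctr [ 0.58331692 -0.18779611]
1.7957451093088972
1.7978887365669882
1.825376884968403
```

```bash
python3 - <<'E'
from h import *
im=cv2.imread('pics/w2.png').astype(int); s=get_state()
m=(im[:,:,:].max(2)<70)[95:200,265:380].astype(np.uint8)
m=cv2.morphologyEx(m,cv2.MORPH_OPEN,np.ones((7,7)))
n,l,st,ce=cv2.connectedComponentsWithStats(m); i=1+np.argmax(st[1:,4])
C=max(cv2.findContours((l==i).astype(np.uint8),0,1)[0],key=len); H=cv2.convexHull(C)[:,0]+[265,95]; print(st[i], H.tolist())
P=np.array([onz('wrist',c,.116,s)[:2] for c in H if c[1]<147])
from scipy.optimize import least_squares
f=least_squares(lambda c:np.hypot(*(P-c).T)-.031,[.58,-.188],loss='soft_l1',f_scale=.001); print('ctr',f.x,np.abs(f.fun).mean())
P=np.array([onz('wrist',c,.099,s)[:2] for c in H]); print('all',cv2.minEnclosingCircle((P*1000).astype(np.float32)))
a,b=[onz('wrist',c,.117,s)[:2] for c in [(342.5,115),(323,143)]]; d=a-b; print('rib',a,b,np.arctan2(d[1],d[0]),np.linalg.norm(a-f.x), np.arctan2(*(a-f.x)[::-1]))
for n in [(.579,-.188,.22)]: go(n,1.9)
E
```

```text
[  12   11   84   83 5085] [[325, 106], [332, 107], [334, 108], [351, 121], [353, 124], [358, 134], [359, 139], [360, 145], [360, 156], [359, 160], [355, 168], [342, 181], [334, 185], [331, 186], [327, 187], [321, 188], [308, 188], [305, 187], [295, 182], [294, 181], [285, 171], [280, 163], [279, 161], [278, 158], [277, 154], [277, 137], [278, 134], [281, 128], [284, 123], [293, 114], [300, 110], [302, 109], [305, 108], [313, 106]]
ctr [ 0.58281639 -0.19005056] 0.00028828030315418906
all ((583.1842651367188, -189.82131958007812), 32.827613830566406)
rib [ 0.59104383 -0.16128145] [ 0.58478745 -0.18516658] 1.314615327236027 0.029922447485324976 1.2922494978283976
yaw0 1.91 shift [70.6 -0.2 20.3] dr [ 0.001 -0.001  0.01 ] t 7.0167
```

Call:
send_rows --xyz '[[23,1,0],[46,1,5],[60,2,20],[68,2,40],[68.5,2,65],[68.5,2,90],[68.5,2,115],[68.5,2,130],[68.5,2,137],[68.5,2,139]]' --dr '[[0,0,0],[0,0,0],[0,0,0],[0,0,0],[0,0,0],[0,0,0],[0,0,0],[0,0,0],[0,0,0],[0,0,0]]' --jaw 87

```text
time: 7.85
position: [0.5809, -0.1899, 0.0999]
tool_rot: [-1.815, -2.562, 0.001]
ft_force: [-0.3, 0.1, 0.9]
grip_width: 0.997
grip_force: 0.0
```

Call:
send_rows --xyz '[[0,0,0],[0,0,0],[0,0,0],[0,0,0],[0,0,0],[0,0,0],[0,0,0],[0,0,0],[0,0,0],[0,0,0]]' --dr '[[0,0,0],[0,0,0],[0,0,0],[0,0,0],[0,0,0],[0,0,0],[0,0,0],[0,0,0],[0,0,0],[0,0,0]]' --jaw 50 --grip_force 15

```text
time: 8.68
position: [0.5823, -0.191, 0.1018]
tool_rot: [1.817, 2.561, 0.001]
ft_force: [1.1, 0.2, 5.6]
grip_width: 0.693
grip_force: 15.0
```

Call:
send_rows --xyz '[[0,0,0],[0,0,0],[0,0,0],[0,0,0],[0,0,0],[0,0,0],[0,0,0],[0,0,0],[0,0,0],[0,0,0]]' --dr '[[0,0,0],[0,0,0],[0,0,0],[0,0,0],[0,0,0],[0,0,0],[0,0,0],[0,0,0],[0,0,0],[0,0,0]]' --jaw 30 --grip_force 60

```text
time: 9.52
position: [0.5823, -0.191, 0.1018]
tool_rot: [1.817, 2.561, 0.001]
ft_force: [0.5, 0.1, 5.6]
grip_width: 0.69
grip_force: 60.0
```

Call:
send_rows --xyz '[[0,0,0],[0,0,0],[0,0,0],[0,0,0],[0,0,0],[0,0,0],[0,0,0],[0,0,0],[0,0,0],[0,0,0]]' --dr '[[0,0,-0.02],[0,0,-0.04],[0,0,-0.06],[0,0,-0.08],[0,0,-0.1],[0,0,-0.12],[0,0,-0.14],[0,0,-0.16],[0,0,-0.18],[0,0,-0.2]]'

```text
time: 10.35
position: [0.5824, -0.1913, 0.102]
tool_rot: [1.551, 2.73, 0.001]
ft_force: [0.8, -0.4, 6.7]
grip_width: 0.692
grip_force: 60.0
```

```bash
python3 - <<'E'
from h import *
s=get_state(); print(s['position'],s['ft_force'].round(1),s['torque'].round(2),s['grip_width']*87,s['grip_force'],s['joint_positions'].round(2)); go(s['position'])
E
```

```text
[ 0.58236297 -0.19125443  0.10196348] [ 0.8 -0.4  6.7] [-0.03 -0.07 -0.08] 60.21747981716464 59.972599799511954 [-0.22  0.39  0.6   1.73 -0.24  1.1   1.  ]
yaw0 2.109 shift [0. 0. 0.] dr [0.001 0.001 0.   ] t 10.35
```

Call:
send_rows --xyz '[[0,0,0],[0,0,0],[0,0,0],[0,0,0],[0,0,0],[0,0,-0.5],[0,0,-0.5],[0,0,-0.5],[0,0,-0.5],[0,0,-0.5]]' --dr '[[0,0,-0.02],[0,0,-0.04],[0,0,-0.06],[0,0,-0.08],[0,0,-0.1],[0,0,-0.12],[0,0,-0.14],[0,0,-0.14],[0,0,-0.14],[0,0,-0.14]]'

```text
time: 11.18
position: [0.5822, -0.1911, 0.1021]
tool_rot: [1.356, 2.832, 0.0]
ft_force: [1.2, -0.0, 5.8]
grip_width: 0.691
grip_force: 60.0
```

```bash
python3 - <<'E'
from h import *
s=get_state(); print(s['position'],s['ft_force'].round(1),s['torque'].round(2),s['grip_force']); go(s['position'])
a=snap('side','s2.png'); t=snap('top','t2.png'); w=snap('wrist','w3.png')
c=lambda im,x,y,w,h:cv2.resize(im[y:y+h,x:x+w],(400,300),interpolation=cv2.INTER_CUBIC)
cv2.imwrite('pics/c2.png',np.vstack([np.hstack([c(a,275,250,120,90),c(t,340,190,80,60)]),np.hstack([c(w,160,180,320,240),c(w,0,0,640,480)])])[...,::-1])
E
```

```text
[ 0.58219948 -0.19112632  0.1021166 ] [ 1.2 -0.   5.8] [-0.09 -0.15 -0.02] 59.97007625293918
yaw0 2.248 shift [0. 0. 0.] dr [0.001 0.001 0.   ] t 11.1833
```

View pics/c2.png

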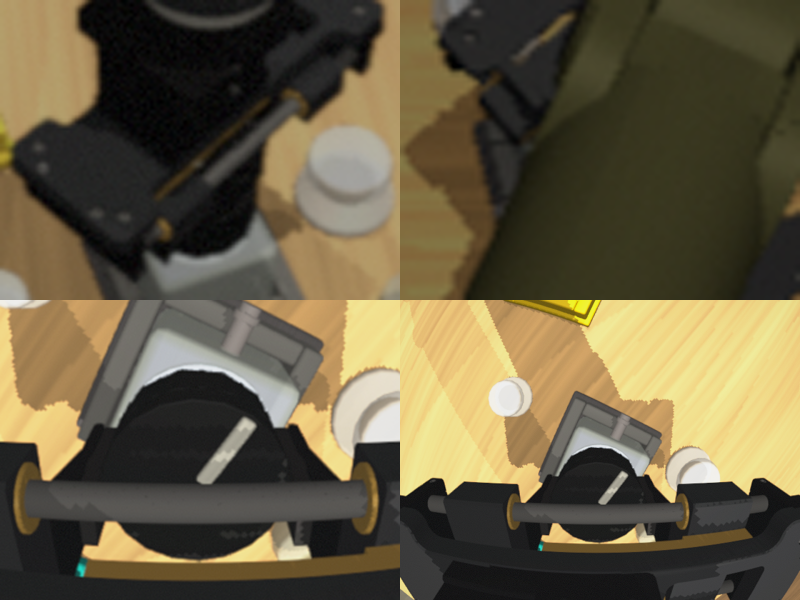

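The wrist view sees the lid clearly. In full pixels the rib runs from (322,326) to (360,278), and the nipple from (348,220) to (358,188).

```bash
cat > rib.py <<'E'
from h import *
def ang(rib,nip,zt=.117):
    s=get_state()
    a,b=[onz('wrist',c,zt,s) for c in rib]; p,q=[onz('wrist',c,.055,s) for c in nip]
    f=lambda d:np.arctan2(d[1],d[0])
    r,n=f(a-b),f(p-q); c=np.array([.5825,-.190]); print('rib dir',r,'from ctr',f(a[:2]-c),'nipple',n,f(p[:2]-c),'end',a,b,'jarang',r-.23)
E
python3 - <<'E'
from rib import *
ang([(360,277.6),(322.4,325.6)],[(357.6,188),(348,220)])
E
```

```text
rib dir 1.6529199511851713 from ctr 1.6324829775915135 nipple 1.9830386957803503 1.8234393440784016 end [ 0.58067621 -0.1604721   0.117     ] [ 0.58275975 -0.18578583  0.117     ] jarang 1.4229199511851713
```

Call:
send_rows --xyz '[[0,0,0],[0,0,0],[0,0,0],[0,0,-0.5],[0,0,-0.5],[0,0,-0.5],[0,0,-0.5],[0,0,-0.5],[0,0,-0.5],[0,0,-0.5]]' --dr '[[0,0,-0.02],[0,0,-0.04],[0,0,-0.06],[0,0,-0.08],[0,0,-0.1],[0,0,-0.12],[0,0,-0.12],[0,0,-0.12],[0,0,-0.12],[0,0,-0.12]]'

```text
time: 12.17
position: [0.582, -0.1913, 0.1026]
tool_rot: [1.184, 2.909, -0.0]
ft_force: [-0.4, -0.7, 6.4]
grip_width: 0.69
grip_force: 60.0
```

```bash
python3 - <<'E'
from h import *
s=get_state(); print(s['position'],s['ft_force'].round(1),s['torque'].round(2),s['grip_force']); go(s['position'])
w=snap('wrist','w4.png')
cv2.imwrite('pics/c3.png',cv2.resize(w[160:400,160:480],(800,600),interpolation=cv2.INTER_CUBIC)[...,::-1])
E
```

```text
[ 0.58198017 -0.19127745  0.10258213] [-0.4 -0.7  6.4] [-0.12 -0.11  0.03] 59.972212499706075
yaw0 2.369 shift [0. 0. 0.] dr [0.    0.001 0.   ] t 12.1667
```

View pics/c3.png

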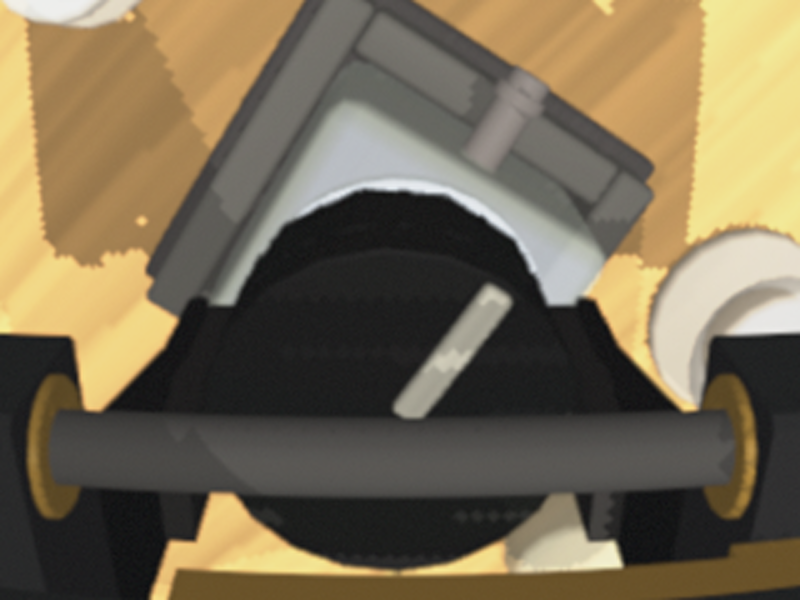

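Rib from (323,325) to (359,276) and nipple axis from (355,224) to (369,192): now nearly parallel in plan, at about 1.5 rad, with no slip in the grip. I'll test the lift in small steps.

Call:
send_rows --xyz '[[0,0,-0.5],[0,0,-1],[0,0,-1.5],[0,0,-2],[0,0,-2.5],[0,0,-3],[0,0,-3],[0,0,-3],[0,0,-3],[0,0,-3]]' --dr '[[0,0,0],[0,0,0],[0,0,0],[0,0,0],[0,0,0],[0,0,0],[0,0,0],[0,0,0],[0,0,0],[0,0,0]]'

```text
time: 13.05
position: [0.5812, -0.1904, 0.1045]
tool_rot: [-1.184, -2.908, -0.0]
ft_force: [1.1, -0.2, -0.2]
grip_width: 0.689
grip_force: 60.0
```

Call:
send_rows --xyz '[[0,0,-0.5],[0,0,-1],[0,0,-1.5],[0,0,-2],[0,0,-2.5],[0,0,-3],[0,0,-3.5],[0,0,-4],[0,0,-4],[0,0,-4]]' --dr '[[0,0,0],[0,0,0],[0,0,0],[0,0,0],[0,0,0],[0,0,0],[0,0,0],[0,0,0],[0,0,0],[0,0,0]]'

```text
time: 13.88
position: [0.5815, -0.191, 0.1091]
tool_rot: [-1.186, -2.909, -0.0]
ft_force: [0.6, -0.3, -0.5]
grip_width: 0.691
grip_force: 60.0
```

```bash
python3 - <<'E'
from h import *
s=get_state(); print(s['position'],s['ft_force'].round(1),s['torque'].round(2),s['grip_force']); go(s['position'])
w=snap('wrist','w5.png')
cv2.imwrite('pics/c4.png',cv2.resize(w[160:400,160:480],(800,600),interpolation=cv2.INTER_CUBIC)[...,::-1])
E
```

```text
[ 0.58153469 -0.19102738  0.10911366] [ 0.6 -0.3 -0.5] [ 0.07 -0.05  0.05] 59.95208300300874
yaw0 2.368 shift [0. 0. 0.] dr [-0. -0.  0.] t 13.8833
```

View pics/c4.png

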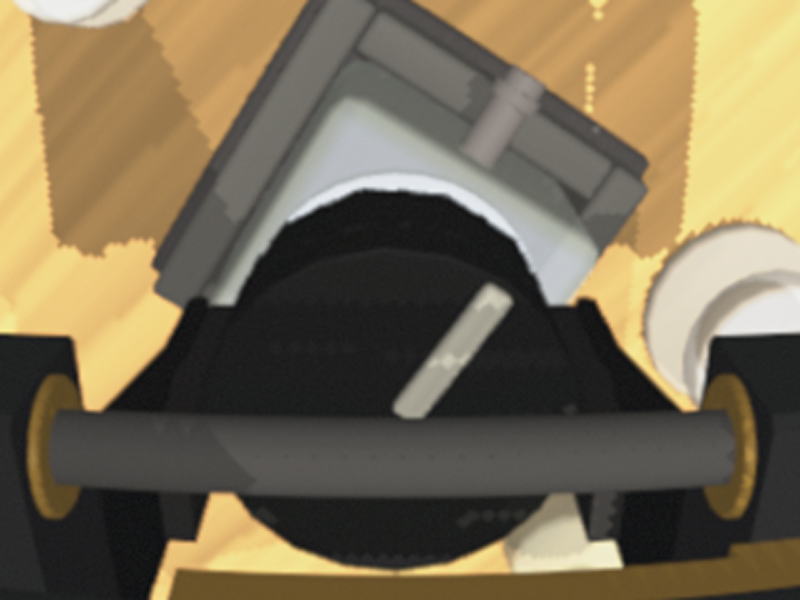

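The jar and nipple haven't moved relative to the stand while the lid rose 7 mm, and the load is only the lid's weight. The thread is free, so I lift.

Call:
send_rows --xyz '[[0,0,-3],[0,0,-6],[0,0,-10],[0,0,-14],[0,0,-18],[0,0,-22],[0,0,-26],[0,0,-29],[0,0,-31],[0,0,-32]]' --dr '[[0,0,0],[0,0,0],[0,0,0],[0,0,0],[0,0,0],[0,0,0],[0,0,0],[0,0,0],[0,0,0],[0,0,0]]'

```text
time: 14.77
position: [0.5817, -0.191, 0.1414]
tool_rot: [1.185, 2.909, 0.0]
ft_force: [-0.0, 0.4, -0.3]
grip_width: 0.692
grip_force: 60.0
```

Call:
send_rows --xyz '[[0,0,0],[0,0,0],[0,0,0],[0,0,0],[0,0,0],[0,0,0],[0,0,0],[0,0,0],[0,0,0],[0,0,0]]' --dr '[[0,0,0],[0,0,0],[0,0,0],[0,0,0],[0,0,0],[0,0,0],[0,0,0],[0,0,0],[0,0,0],[0,0,0]]'

```text
time: 15.6
position: [0.5816, -0.1909, 0.141]
tool_rot: [1.185, 2.909, 0.0]
ft_force: [0.6, -0.2, -0.1]
grip_width: 0.69
grip_force: 60.0
```

```bash
python3 - <<'E'
from h import *
s=get_state(); print(s['position'],s['ft_force'].round(1),s['torque'].round(2),s['grip_force']); go(s['position'])
w=snap('wrist','w6.png'); a=snap('side','s3.png')
cv2.imwrite('pics/c5.png',np.hstack([cv2.resize(w[160:400,160:480],(400,300)),cv2.resize(a[250:370,260:420],(400,300),interpolation=cv2.INTER_CUBIC)])[...,::-1])
E
```

```text
[ 0.58161094 -0.19090286  0.14103853] [ 0.6 -0.2 -0.1] [-0.1  -0.03  0.04] 59.95186625048518
yaw0 2.368 shift [0. 0. 0.] dr [ 0. -0. -0.] t 15.6
```

View pics/c5.png

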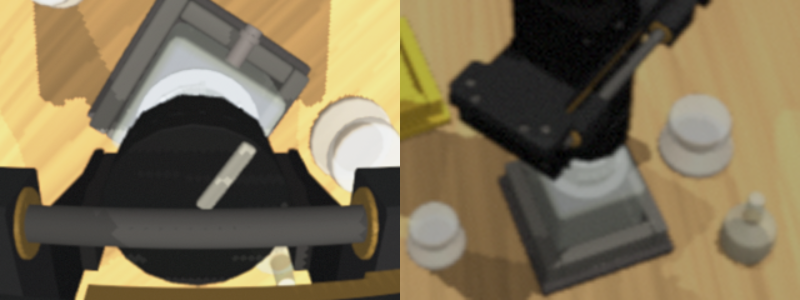

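The lid is held above the jar, the neck is visible below it, the jar is seated in its stand, and all the cups are standing. Handing in.

```bash
python3 -c "
from bench import *
print(close_job())"
```

```text
the job is handed in; nothing more can be done
None
```

I pressed and released the vent button, then unscrewed the lid to about 1.5 rad and lifted it straight up. I handed the job in after about 16 s, holding the lid level and still about 2 cm above the jar's mouth, with the jar seated and the cups undisturbed; the hand-in gave no verdict.

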